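Confirm a dose on the latched bedside dispenser

TASK

Confirm the dose on the bedside dispenser: give its latch knob a full quarter turn clockwise, swing the clear cover up until it stands nearly upright by itself, then press the long membrane key steadily with about 10 N for a good second and let go. Never push a key harder than 20 N, do not press the round key, and leave the cover open and the other things on the nightstand where they are.

Things in the scene. Friction and masses are not known exactly. Their poses are not given: they have to be found in the camera images.
- case: cream fixed dose dispenser; origin on the nightstand, +x from latch (front, nearer the robot) to hinge (back). Spans x -135 to 95, y -95 to 95 mm. Latch on the front ledge at x -100, y 0; ledge (x -135 to -63) and tray walls 60 mm high, tray floor 40 mm. The tray (x -63 to 88) holds two keys at x -12, y 45 and -45 mm, either way round; wells 46 mm high at x 66. The clear cover lies over the tray
- latch (a joint): quarter-turn cam latch, rad: 0 = tongue fully over the cover (held shut); grows clockwise seen from above to 1.571 at its stop (released). Starts between 0 and 0.25. The cover is free beyond about 1.2. Turns against 0.08 N m of friction and stays where left.
- latch_grip (a point): where to grip the latch: on its upright axis, 98 mm above the nightstand. The wing grip is an upright black bar 62 mm long, 14 mm thick, 78 to 112 mm above the nightstand; at latch = 0 it lies along the case's x axis; it turns with the latch. Below it a steel tongue, 16 mm wide, 68 to 73 mm up, reaches 61 mm from the axis along the point's +x over the cover's edge
- cover (a joint): hinge of the clear cover, rad: 0 shut, 1.57 upright, stop at 1.75. Stiff hinge: needs about 3 N at the handle and stays at any angle.
- cover_handle (a point): middle of the aluminium handle bar on the cover: round, 10 mm thick, 80 mm clear between its two posts, parallel to the hinge, 35 mm above the cover's top face. Shut, it is 101 mm above the nightstand at case x -30 mm, y 0. With the cover upright it is on the far side, away from the robot; the cover can also be pushed up from beneath. Axes turn with the cover
- cover_hinge (a point): middle of the hinge line (along the case's y), at case x 95 mm, 60 mm above the nightstand. The clear cover reaches 156 mm from the hinge to its free edge, is 188 mm wide, 6 mm thick, its underside level with the hinge when shut; the shut handle bar is then 125 mm in front of the hinge and 41 mm above it
- key_long: long membrane key, to be pressed: flat dark grey pad 80 mm (case x) x 34 mm (case y), 4 mm thick, parallel to the case; origin under its centre. Its top is 43 to 46 mm above the nightstand, different each time: feel for it. Almost no travel: about 0.2 mm per newton, hard stop at 3 mm
- key_round: the round membrane key, not to be pressed: flat dark grey disc 46 mm across, 4 mm thick; origin under its centre, at the other side of the tray
- organizer: navy seven-day pill organizer with clear flip lids, 182 x 40 x 30 mm, loose bystander; origin under its centre, its long side along its y axis
- saucer: white ceramic saucer, 140 mm wide and 20 mm high, loose bystander; origin under its centre
- tumbler: green plastic tumbler standing upside down, 76 mm wide at the foot, 111 mm high, loose bystander; origin under its centre
- fob: aluminium pill fob, 58 mm long, 17 mm thick, lying along its x axis, loose bystander; origin under its centre
- glasses_case: black glasses case, 162 (its y) x 62 x 42 mm, loose bystander behind the dispenser; origin under its centre
- book: closed grey book lying flat, 135 x 200 x 26 mm, loose bystander; origin under its centre

How it is judged:
On the way, in this order (a step that is already met when the one before it is completed fails the run):
1. the latch is turned a full quarter turn (past 1.35 rad) (value of joint latch above 1.35 rad and value of joint cover below 0.15 rad), for 0.1 s.
2. the cover is swung up past 1.2 rad (value of joint cover above 1.2 rad), for 0.2 s.
3. the long key is held pressed with 6 to 15 N for 0.6 s (contact force between key_long and anything else between 6 and 15 N), for 0.6 s.
At the end, for the whole second after the job is handed in: The latch stays turned (past 1.3 rad), the cover stands open by itself (past 1.2 rad) and nothing presses either key (value of joint latch above 1.3 rad and value of joint cover above 1.2 rad and contact force between each of key_long, key_round and anything else below 0.5 N); the robot touches nothing.
It fails at once if the long key is pushed with more than 20 N (contact force between key_long and anything else above 20 N).
It fails at once if the round key is pressed (over 3 N) (contact force between key_round and anything else above 3 N).
It fails at once if a bystander is moved by more than 30 mm (distance of any of organizer, saucer, tumbler, fob, glasses_case, book from where it was at the start of the episode above 0.03 m).
It also fails if it takes over 64 s, if anything falls off the work surface, if the arm or the gripper's body presses on something with over 40 N, if the wrist force passes 120 N, or if a joint passes its speed limit or range.

ROBOT

A 7-joint arm with a two-finger parallel gripper is mounted at the origin on the work surface. World frame = base frame: x ahead of the robot, y to its left, z up, the work surface at z = 0. Lengths are in m, angles in rad, forces in N, time in s.
With the tool pointing down it reaches from about 0.35 to 0.9 m from the base axis. Payload 19.9 kg.
Tool frame: the origin (TCP) lies midway between the tips of the shut fingers; the grasp point (between the pads) lies 19 mm behind it (ctrl.grip_depth is the distance from the TCP to the grasp point, in m); y points along the fingers, z is the direction in which the jaws open and shut, and the axes are right-handed (so a half turn about y gives the same grasp; the last joint's range is limited). The gripper opens to 85 mm and grips with 20 to 120 N. Pads are 22 mm wide; open, the fingers measure 114 mm over their backs; the gripper's body (76 mm by 85 mm) begins 54 mm behind the grasp point. The pads swing forward as they close: fully open they stand 13 mm farther back than shut.
Start: joints at [-1.169, 0.417, -0.01, 1.614, 0.005, 1.111, -0.053], TCP at [0.268, 0.565, 0.231] pointing down, gripper open.
Joint ranges: [-2.81, 2.81], [-0.39, 2.02], [-1.27, 1.25], [0.06, 2.57], [-1.19, 4.33], [0.19, 2], [-2.82, 2.82]. Speed limits (rad/s): [1.89, 1.89, 2.39, 2.39, 3.01, 3.01, 3.01].

INTERFACE

Orientations are given as a unit quaternion [w, x, y, z].
In Python, from cell import ctrl gives the robot as it stands. The module is installed in compiled form; this text tells all that it offers.
- The arm moves only by the tool drive_tool, never from a script. Its argument "plan" is one flat list of numbers, 7 for each row, row after row: the turn, a rotation vector about the tool's x, y, z in degrees, then the shift along the tool's x, y, z in m, then the opening, from 0 (shut) to 1 (fully open). In form: [wx, wy, wz, dx, dy, dz, hand, wx, wy, wz, dx, dy, dz, hand, ...]. A call has exactly 10 rows; each row is the pose to reach, as a shift and turn from the pose commanded when the call began, along the tool's axes at that moment; what a row does not reach only later rows make up. A row lasts 1/8 s, in which the tool goes at most 62.5 mm and 10.7 degrees, less where a joint would pass 70% of its speed; a pose out of reach is approached as far as the arm can. A call with a gripper value outside its range is refused whole. The fingers move at their own pace and stop on an object; the grip force is fixed at half the most. Time passes only in rows, so rows that repeat a pose let the fingers close, or fill a call up. It gives the time, the measured TCP pose, the force and the opening at its end, in the units of the state.
- ctrl.observe(): the state, without advancing time (a new reading comes with each control period).
- ctrl.grab_frame(name): name is "side" or "top"; returns a dict with "pixels" (400x640x3 uint8, red, green, blue), "z_map" (400x640 float32, m along the optical axis (not along the pixel's ray), 0 where there is no reading), "intrinsics" (3x3 intrinsics, pixels), "dist_coeffs" ([k1, k2, p1, p2, k3] as OpenCV has them; the pictures are not rectified), "extrinsics" (4x4, takes a point from world to camera coordinates). Camera axes: x right, y down, z forward; pixel columns grow to the right and rows downward; lengths in m; the calibration is good to about 2 mm. A picture is of the moment at which its call begins.
- ctrl.sign_off(): hands the job in, once; it reports no verdict.
The state is a dict: "time_s": time; "joint_positions": joint angles; "qvel": joint speeds; "effort": joint torques, N m; "tcp_pos": TCP position; "tool_rot": TCP orientation; "ft_force": force on the tool from outside, world axes, zero at the start; "moment": the same for the moment, N m; "width": finger opening in m.
Only numpy, scipy, OpenCV 4.12 (cv2) and the standard library are available. Lean on these libraries where they do the work, as an engineer would, in place of code of your own. Each camera call takes 0.05 s, during which the arm holds its last target. There are 200 camera calls.

## Working session

There is one attempt and no reset: what is moved stays moved. The work goes in short steps, Python scripts to look and compute and a tool call to move; the robot and the scene stay as the last step left them, time stands still between calls to the robot, and variables do not carry over. Pictures are saved under pics/ and viewed, about 8 in all and at most 12, crops included, and the job is handed in when it is done.

Besides the shell and the picture viewer there is one more tool, called in YAML: its name, and indented under it one key for each argument. drive_tool: Moves the arm, as the interface text tells. Its arguments: {"type":"object","properties":{"plan":{"type":"array","items":{"type":"number"}}},"required":["plan"]}

```bash
mkdir -p pics; cat > h.py <<'E'
import numpy as np, cv2
from cell import ctrl
from scipy.spatial.transform import Rotation as R
def pts(f):
    h,w=f['z_map'].shape
    u,v=np.meshgrid(np.arange(w),np.arange(h))
    n=cv2.undistortPoints(np.stack([u,v],-1).reshape(-1,1,2).astype(float),f['intrinsics'],f['dist_coeffs']).reshape(h,w,2)
    z=f['z_map'][...,None].astype(float)
    P=np.concatenate([n*z,z],-1)
    E=f['extrinsics']
    return (P-E[:3,3])@E[:3,:3]
def save(f,name,crop=None,s=1):
    im=f['pixels'][...,::-1]
    if crop: im=im[crop[0]:crop[1],crop[2]:crop[3]]
    cv2.imwrite('pics/'+name+'.png',cv2.resize(im,None,fx=s,fy=s))
def rot():
    s=ctrl.observe(); q=s['tool_rot']; return R.from_quat([q[1],q[2],q[3],q[0]])
def st():
    s=ctrl.observe(); print('t',s['time_s'],'tcp',np.round(s['tcp_pos'],4),'F',np.round(s['ft_force'],1),'w',s['width'],'q',np.round(s['joint_positions'],3)); print(np.round(rot().as_matrix(),4))
E
python3 - <<'E'
from h import *
for n in('top','side'):
    f=ctrl.grab_frame(n); save(f,n+'0'); np.savez('f_'+n,P=pts(f),C=f['pixels'],z=f['z_map'])
    print(n,-f['extrinsics'][:3,:3].T@f['extrinsics'][:3,3])
st()
E
```

```text
top [0.45981125 0.02325821 1.45659379]
side [ 0.44168186 -1.05340967  0.74511344]
t 0.1 tcp [0.2677 0.5645 0.2307] F [-0.5  0.6  0.2] w 0.08540590531049987 q [-1.169  0.418 -0.01   1.614  0.005  1.111 -0.053]
[[ 9.035e-01 -4.000e-04  4.285e-01]
 [-4.285e-01 -1.000e-03  9.035e-01]
 [ 1.000e-04 -1.000e+00 -1.000e-03]]
```

View pics/top0.png

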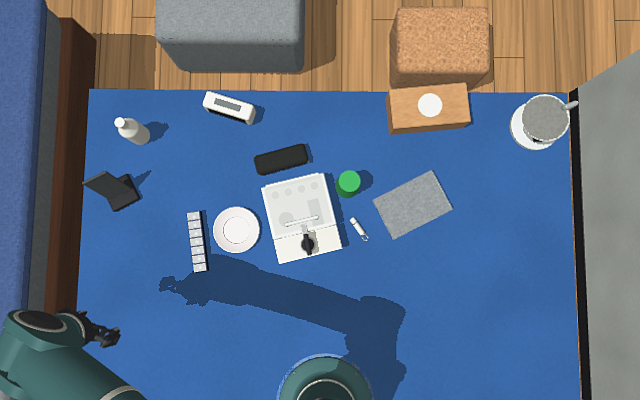

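View pics/side0.png

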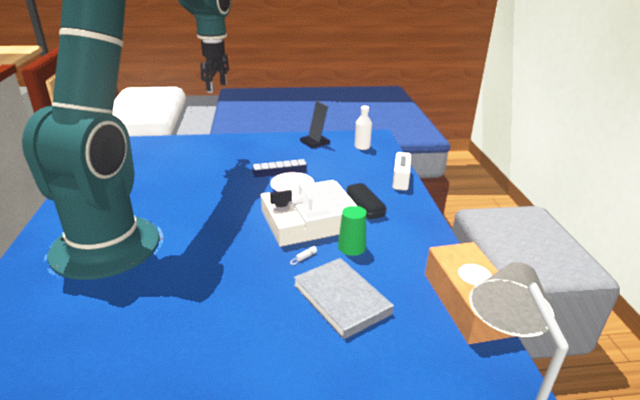

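```bash
python3 - <<'E'
from h import *
d=np.load('f_top.npz');P=d['P'];C=d['C'].astype(int)
reg=np.zeros(P.shape[:2],bool);reg[160:275,250:350]=1
z=P[...,2]
m=reg&(z>.045)&(z<.075)&(C.min(-1)>110)
m=cv2.morphologyEx(m.astype(np.uint8),cv2.MORPH_CLOSE,np.ones((7,7)))
m=cv2.morphologyEx(m,cv2.MORPH_OPEN,np.ones((5,5)))>0
p=P[m&(z>.03)&(z<.08)]
print(len(p),np.percentile(p[:,2],[5,25,50,75,95]))
r=cv2.minAreaRect(p[:,:2].astype(np.float32));print(r);print(cv2.boxPoints(r))
k=reg&(z>.085)&(C.max(-1)<90); q=P[k];print('latch',len(q),q.mean(0),q[:,:2].min(0),q[:,:2].max(0),np.percentile(q[:,2],[5,50,95]))
rr=cv2.minAreaRect(q[q[:,2]>.09][:,:2].astype(np.float32));print(rr,cv2.boxPoints(rr))
f=ctrl.grab_frame('top');save(f,'crop0',(150,280,170,380),3.8)
for n,(u,v) in dict(glass=(281,158),tumb=(348,183),sauc=(236,230)).items(): print(n,P[v,u])
E
```

```text
4830 [0.05685051 0.06166715 0.06493065 0.06753102 0.07093745]
((0.5459482073783875, 0.07926779985427856), (0.23498906195163727, 0.1904551386833191), 14.379054069519043)
[[ 0.40848586  0.14233418]
 [ 0.45578274 -0.04215477]
 [ 0.6834105   0.01620142]
 [ 0.63611364  0.20069036]]
latch 103 [0.46814289 0.05594826 0.15037394] [ 0.43891974 -0.0601216 ] [0.61572915 0.0728689 ] [0.10431804 0.11173502 0.11737465]
((0.5249726176261902, -0.004991680383682251), (0.05541874095797539, 0.2050195038318634), 43.59736633300781) [[ 0.43421608  0.05013825]
 [ 0.5755947  -0.09833761]
 [ 0.61572915 -0.06012161]
 [ 0.4743505   0.08835424]]
glass [0.72451713 0.14099939 0.04247583]
tumb [ 0.64097606 -0.05690505  0.11293896]
sauc [0.50768872 0.27653557 0.01029195]
```

View pics/crop0.png

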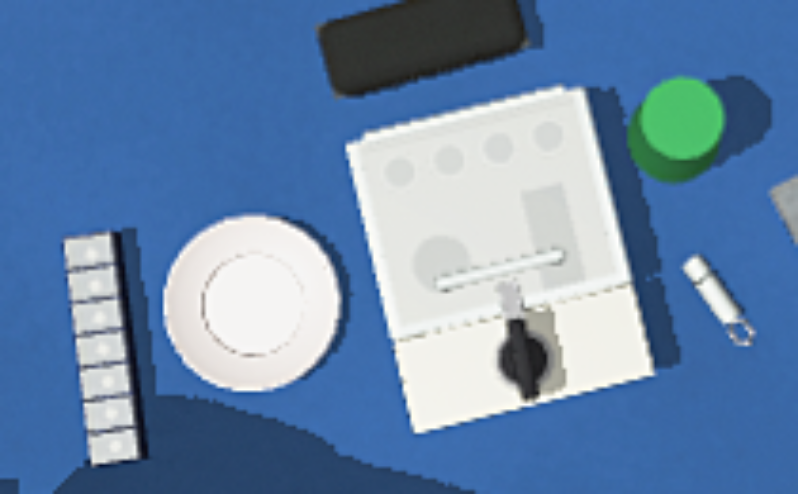

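```bash
cat >> h.py <<'E'
def rel(target,yaw_z=None):
    s=ctrl.observe();r=rot();M=r.as_matrix()
    d=M.T@(np.array(target)-s['tcp_pos'])
    print('shift(tool)',np.round(d,4),end=' ')
    if yaw_z is not None:
        y=np.radians(yaw_z);z=np.array([np.cos(y),np.sin(y),0]);yy=np.array([0,0,-1.]);x=np.cross(yy,z)
        print('rotvec deg',np.round((r.inv()*R.from_matrix(np.stack([x,yy,z],1))).as_rotvec(degrees=True),2))
    else: print()
E
python3 - <<'E'
from h import *
d=np.load('f_top.npz');P=d['P'];C=d['C'].astype(int);z=P[...,2]
# latch: column region
reg=np.zeros(z.shape,bool);reg[225:260,296:320]=1
k=reg&(z>.08)&(C.max(-1)<110);q=P[k]
q=q[q[:,2]>.1]
print(len(q),np.median(q,0),q.min(0),q.max(0));rr=cv2.minAreaRect(q[:,:2].astype(np.float32));print(rr)
w,v=np.linalg.eigh(np.cov(q[:,:2].T));print('yaw',np.degrees(np.arctan2(v[1,1],v[0,1]))%180)
# ledge: z~60 fit right/left edges ; top of case edges from segmentation at cream
s=np.zeros(z.shape,bool);s[165:270,255:345]=1
m=s&(z>.05)&(z<.08)&(C.min(-1)>120)
n,l,stt,_=cv2.connectedComponentsWithStats(m.astype(np.uint8)); i=1+stt[1:,4].argmax(); p=P[l==i]
for a in np.arange(13,16.6,.5):
    c,s_=np.cos(np.radians(a)),np.sin(np.radians(a));A=p[:,:2]@np.array([[c,-s_],[s_,c]])
    lo=np.percentile(A,1,0);hi=np.percentile(A,99,0)
    e=A.min(0),A.max(0);mid=(np.percentile(A,.3,0)+np.percentile(A,99.7,0))/2
    print(a,np.round(hi-lo,4),np.round(e[1]-e[0],4),np.round(np.array([[c,-s_],[s_,c]])@mid,4))
f=ctrl.grab_frame('side')
dd=np.load('f_side.npz');P=dd['P'];C=dd['C'].astype(int)
k=np.zeros(P.shape[:2],bool);k[185:212,265:298]=1
k&=(C.max(-1)<70)&(P[...,2]>.085)&(P[...,2]<.12);q=P[k];print('side latch',len(q),q.min(0),q.max(0),q.mean(0))
rel([.468,.058,.2],100.4)
E
```

```text
99 [0.46684492 0.05792061 0.11173502] [0.43891974 0.02325821 0.10362403] [0.49515043 0.06671458 1.45659379]
((0.46645912528038025, 0.05599066615104675), (0.055557478219270706, 0.037091776728630066), 44.791358947753906)
yaw 13.05755790951693
13.0 [0.229  0.1856] [0.2379 0.1944] [0.5452 0.0787]
13.5 [0.2291 0.1854] [0.2366 0.1925] [0.5454 0.0787]
14.0 [0.2294 0.1855] [0.2356 0.1908] [0.5455 0.0787]
14.5 [0.2291 0.1856] [0.2349 0.1906] [0.5456 0.0787]
15.0 [0.2292 0.1855] [0.2356 0.1918] [0.5455 0.0787]
15.5 [0.2291 0.1856] [0.2369 0.1937] [0.5455 0.0788]
16.0 [0.2294 0.1861] [0.2382 0.1956] [0.5454 0.0788]
16.5 [0.2295 0.1867] [0.2394 0.1974] [0.5453 0.0788]
side latch 171 [0.44126683 0.03797673 0.08531668] [0.4939366  0.05669362 0.11357563] [0.46756154 0.04786513 0.09878066]
shift(tool) [ 0.398   0.0312 -0.3718] rotvec deg [ 5.000e-02 -3.577e+01 -1.000e-02]
```

drive_tool:
  plan: [0,-8,0,0.044,0,-0.041,1,0,-16,0,0.088,0,-0.082,1,0,-24,0,0.132,0,-0.123,1,0,-32,0,0.176,0,-0.164,1,0,-37.4,0,0.22,0,-0.205,1,0,-37.4,0,0.264,0,-0.246,1,0,-37.4,0,0.308,0.01,-0.287,1,0,-37.4,0,0.352,0.03,-0.328,1,0,-37.4,0,0.398,0.05,-0.3718,1,0,-37.4,0,0.398,0.06,-0.3718,1]

```text
time_s: 1.45
tcp_pos: [0.4687, 0.0543, 0.1705]
tool_rot: [-0.703, 0.704, 0.072, -0.072]
ft_force: [0.4, 1.3, -0.7]
width: 0.0854
```

```bash
python3 - <<'E'
from h import *
st();rel([.4678,.0584,.079],102)
f=ctrl.grab_frame('top');save(f,'t1',(170,300,230,390),4)
E
```

```text
t 1.45 tcp [0.4687 0.0543 0.1705] F [ 0.4  1.3 -0.7] w 0.08538164205743147 q [-0.382  0.222  0.227  2.05  -0.063  0.876  1.655]
[[ 9.792e-01 -3.000e-04 -2.028e-01]
 [ 2.028e-01 -1.200e-03  9.792e-01]
 [-6.000e-04 -1.000e+00 -1.100e-03]]
shift(tool) [0.     0.0915 0.0043] rotvec deg [ 0.07 -0.3  -0.03]
```

drive_tool:
  plan: [0,0,0,0,0.02,0,1,0,0,0,0,0.04,0,1,0,0,0,0,0.06,0,1,0,0,0,0,0.08,0,1,0,0,0,0,0.089,0,1,0,0,0,0,0.089,0,1,0,0,0,0,0.089,0,1,0,0,0,0,0.089,0,1,0,0,0,0,0.089,0,1,0,0,0,0,0.089,0,1]

```text
time_s: 2.75
tcp_pos: [0.4681, 0.0582, 0.0824]
tool_rot: [-0.703, 0.703, 0.074, -0.074]
ft_force: [0.2, 0.2, -1.6]
width: 0.0856
```

```bash
python3 - <<'E'
from h import *
st();rel([.4678,.0584,.080],102)
f=ctrl.grab_frame('side');save(f,'s1',(150,260,230,390),5)
E
```

```text
t 2.75 tcp [0.4681 0.0582 0.0824] F [ 0.2  0.2 -1.6] w 0.08560054689702108 q [-0.36   0.369  0.2    2.112 -0.115  0.67   1.698]
[[ 9.780e-01  2.000e-04 -2.084e-01]
 [ 2.084e-01 -0.000e+00  9.780e-01]
 [ 2.000e-04 -1.000e+00 -1.000e-04]]
shift(tool) [-0.0003  0.0024  0.0002] rotvec deg [0.   0.03 0.01]
```

View pics/s1.png

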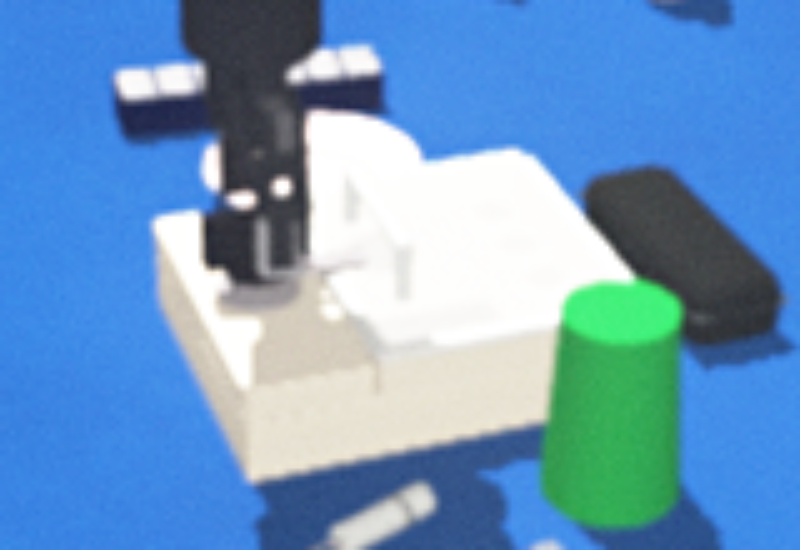

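The picture (crop) shows the open fingers straddling the black latch bar at about (255,235), above the ledge. I close now.

drive_tool:
  plan: [0,0,0,0,0,0,0.5,0,0,0,0,0,0,0.3,0,0,0,0,0,0,0,0,0,0,0,0,0,0,0,0,0,0,0,0,0,0,0,0,0,0,0,0,0,0,0,0,0,0,0,0,0,0,0,0,0,0,0,0,0,0,0,0,0,0,0,0,0,0,0,0]

```text
time_s: 4.05
tcp_pos: [0.4685, 0.0566, 0.0826]
tool_rot: [-0.703, 0.704, 0.074, -0.073]
ft_force: [0.8, -12.0, 8.6]
width: 0.0134
```

drive_tool:
  plan: [0,6,0,0,0,-0.0018,0,0,16,0,0,0,-0.0018,0,0,26,0,0,0,-0.0018,0,0,36,0,0,0,-0.0018,0,0,46,0,0,0,-0.0018,0,0,56,0,0,0,-0.0018,0,0,66,0,0,0,-0.0018,0,0,76,0,0,0,-0.0018,0,0,85,0,0,0,-0.0018,0,0,87,0,0,0,-0.0018,0]

```text
time_s: 5.3
tcp_pos: [0.468, 0.0547, 0.0826]
tool_rot: [-0.559, 0.561, -0.432, 0.432]
ft_force: [-9.1, -13.5, 18.8]
width: 0.013
```

```bash
python3 - <<'E'
from h import *
st();print(ctrl.observe()['moment']);rel([.4678,.0584,.080],14.4)
E
```

```text
t 5.3 tcp [0.468  0.0547 0.0826] F [ -9.1 -13.5  18.8] w 0.012995299502081734 q [-0.656  0.414  0.564  2.122 -0.341  0.694  0.392]
[[ 0.2549 -0.001   0.967 ]
 [-0.967  -0.0017  0.2549]
 [ 0.0014 -1.     -0.0014]]
[-3.0847215   1.81834533  0.10882227]
shift(tool) [-0.0036  0.0026  0.0008] rotvec deg [0.08 0.37 0.08]
```

drive_tool:
  plan: [0,1,0,0,0,0,0,0,1,0,0,0,0,0,0,1,0,0,0,0,0.45,0,1,0,0,0,0,0.45,0,1,0,0,0,0,0.45,0,1,0,0,-0.01,0,0.45,0,1,0,0,-0.03,0,0.45,0,1,0,0,-0.06,0,0.45,0,1,0,0,-0.1,0,0.45,0,1,0,0,-0.1,0,0.45]

```text
time_s: 6.55
tcp_pos: [0.4698, 0.0567, 0.1852]
tool_rot: [0.559, -0.556, 0.434, -0.436]
ft_force: [-0.3, -0.2, -1.5]
width: 0.0384
```

```bash
python3 - <<'E'
from h import *
st()
c,s=np.cos(np.radians(14.4)),np.sin(np.radians(14.4));o=np.array([.5456+.02*c,.0787+.02*s]);W=lambda x,y:o+np.array([c*x-s*y,s*x+c*y])
print('origin',o,'handle',W(-.03,0))
rel([*W(-.03,0),.18],14.4)
f=ctrl.grab_frame('side');save(f,'s2',(130,260,230,390),4.5)
P=pts(f);z=P[...,2];L=(P[...,:2]-o)@np.array([[c,-s],[s,c]])
k=(abs(L[...,0]+.03)<.025)&(abs(L[...,1])<.035)&(z>.085)&(z<.12);q=L[k];print('bar',k.sum(),np.median(q,0),q.min(0),q.max(0),np.percentile(z[k],[5,50,95]))
E
```

```text
t 6.55 tcp [0.4698 0.0567 0.1852] F [-0.3 -0.2 -1.5] w 0.038441662715332205 q [-0.766  0.235  0.663  2.048 -0.184  0.911  0.242]
[[ 2.425e-01  4.300e-03  9.701e-01]
 [-9.702e-01  2.000e-03  2.425e-01]
 [-9.000e-04 -1.000e+00  4.700e-03]]
origin [0.56497166 0.0836738 ] handle [0.53591417 0.0762131 ]
shift(tool) [-0.0029  0.0055  0.0688] rotvec deg [-0.27 -0.37 -0.05]
bar 50 [-0.03204076 -0.00223886] [-0.03584299 -0.0345895 ] [-0.025877    0.03420865] [0.09985457 0.10475731 0.10707221]
```

View pics/s2.png

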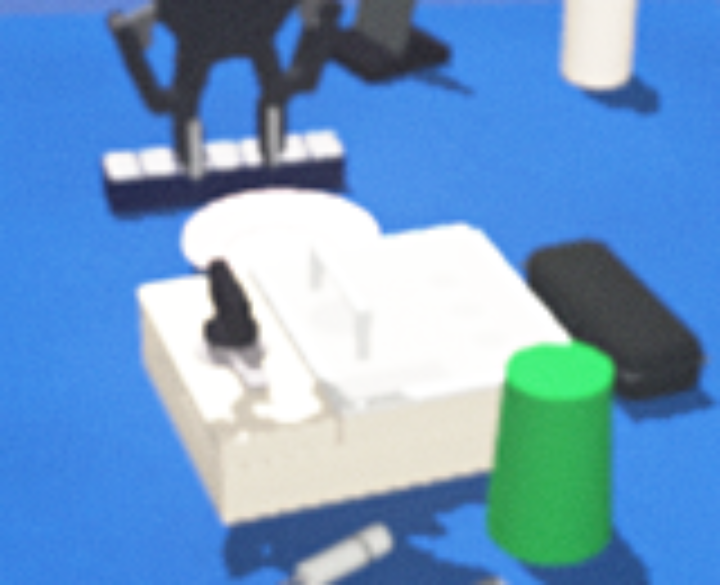

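drive_tool:
  plan: [0,0,0,-0.001,0,0.02,0.45,0,0,0,-0.002,0,0.04,0.45,0,0,0,-0.003,0,0.06,0.45,0,0,0,-0.003,0,0.067,0.45,0,0,0,-0.003,0.01,0.067,0.45,0,0,0,-0.003,0.03,0.067,0.45,0,0,0,-0.003,0.05,0.067,0.45,0,0,0,-0.003,0.05,0.067,0.45,0,0,0,-0.003,0.05,0.067,0.45,0,0,0,-0.003,0.05,0.067,0.45]

```text
time_s: 7.85
tcp_pos: [0.5329, 0.0756, 0.133]
tool_rot: [0.558, -0.557, 0.435, -0.435]
ft_force: [-0.2, -0.4, 0.2]
width: 0.0383
```

```bash
python3 - <<'E'
from h import *
st(); rel([.5350,.0760,.088],14.4)
E
```

```text
t 7.85 tcp [0.5329 0.0756 0.133 ] F [-0.2 -0.4  0.2] w 0.0383165881700422 q [-0.678  0.44   0.599  1.935 -0.323  0.861  0.334]
[[ 2.424e-01  9.000e-04  9.702e-01]
 [-9.702e-01  3.000e-04  2.424e-01]
 [-1.000e-04 -1.000e+00  1.000e-03]]
shift(tool) [0.0002 0.045  0.002 ] rotvec deg [-0.06 -0.37 -0.01]
```

drive_tool:
  plan: [0,-0.4,0,0,0.015,0.002,0.45,0,-0.4,0,0,0.03,0.002,0.45,0,-0.4,0,0,0.044,0.002,0.45,0,-0.4,0,0,0.044,0.002,0.45,0,-0.4,0,0,0.044,0.002,0.3,0,-0.4,0,0,0.044,0.002,0,0,-0.4,0,0,0.044,0.002,0,0,-0.4,0,0,0.044,0.002,0,0,-0.4,0,0,0.044,0.002,0,0,-0.4,0,0,0.044,0.002,0]

```text
time_s: 9.1
tcp_pos: [0.5343, 0.076, 0.0887]
tool_rot: [-0.559, 0.559, -0.434, 0.433]
ft_force: [-6.2, -1.7, 6.5]
width: 0.0079
```

```bash
python3 - <<'E'
from h import *
st()
t0=0
def pose(t,ph):
    t,ph=np.radians([t,ph]);return np.array([-.125*np.cos(t)+.041*np.sin(t)-.014*np.sin(ph), .125*np.sin(t)+.041*np.cos(t)-.014*np.cos(ph)])
for t in range(4,81,4):
    ph=.4*t; d=pose(t,ph)-pose(0,0); print(t,round(-ph,1),'dy',round(-d[1],4),'dz',round(d[0],4))
E
```

```text
t 9.1 tcp [0.5343 0.076  0.0887] F [-6.2 -1.7  6.5] w 0.00787531384798456 q [-0.64   0.511  0.557  1.956 -0.377  0.779  0.384]
[[ 2.491e-01 -7.000e-04  9.685e-01]
 [-9.685e-01  2.000e-04  2.491e-01]
 [-3.000e-04 -1.000e+00 -6.000e-04]]
4 -1.6 dy -0.0086 dz 0.0028
8 -3.2 dy -0.017 dz 0.0061
12 -4.8 dy -0.0251 dz 0.0101
16 -6.4 dy -0.033 dz 0.0146
20 -8.0 dy -0.0404 dz 0.0196
24 -9.6 dy -0.0475 dz 0.0251
28 -11.2 dy -0.0542 dz 0.0312
32 -12.8 dy -0.0604 dz 0.0376
36 -14.4 dy -0.0661 dz 0.0445
40 -16.0 dy -0.0713 dz 0.0517
44 -17.6 dy -0.076 dz 0.0593
48 -19.2 dy -0.0801 dz 0.0672
52 -20.8 dy -0.0837 dz 0.0754
56 -22.4 dy -0.0866 dz 0.0838
60 -24.0 dy -0.089 dz 0.0923
64 -25.6 dy -0.0907 dz 0.101
68 -27.2 dy -0.0918 dz 0.1098
72 -28.8 dy -0.0923 dz 0.1186
76 -30.4 dy -0.0921 dz 0.1275
80 -32.0 dy -0.0913 dz 0.1363
```

drive_tool:
  plan: [-1.6,0,0,0,-0.0086,0.002,0,-3.2,0,0,0,-0.017,0.005,0,-4.8,0,0,0,-0.025,0.009,0,-6.4,0,0,0,-0.033,0.0136,0,-8,0,0,0,-0.0404,0.0186,0,-9.6,0,0,0,-0.0475,0.0241,0,-11.2,0,0,0,-0.0542,0.0302,0,-12.8,0,0,0,-0.0604,0.0366,0,-14.4,0,0,0,-0.0661,0.0435,0,-16,0,0,0,-0.0713,0.0507,0]

```text
time_s: 10.35
tcp_pos: [0.5829, 0.0884, 0.1602]
tool_rot: [-0.475, 0.632, -0.49, 0.368]
ft_force: [-7.7, -2.1, 5.3]
width: 0.0072
```

```bash
python3 - <<'E'
from h import *
st();print(ctrl.observe()['moment'])
f=ctrl.grab_frame('side');save(f,'s3',(120,260,230,400),4)
def pose(t,ph):
    t,ph=np.radians([t,ph]);return np.array([-.125*np.cos(t)+.041*np.sin(t)-.014*np.sin(ph), .125*np.sin(t)+.041*np.cos(t)-.014*np.cos(ph)])
a=np.radians(16)
for t in range(44,89,4):
    ph=.4*t; d=pose(t,ph)-pose(40,16) # fwd, up
    # tool axes at tilt16: z=(cos,-sin) in (fwd,up); y=(-sin,-cos)
    print(t,round(-ph+16,1),'dy',round(-d[0]*np.sin(a)-d[1]*np.cos(a),4),'dz',round(d[0]*np.cos(a)-d[1]*np.sin(a),4))
E
```

```text
t 10.35 tcp [0.5829 0.0884 0.1602] F [-7.7 -2.1  5.3] w 0.007234453993551046 q [-0.602  0.655  0.583  1.565 -0.302  1.311  0.303]
[[ 2.487e-01 -2.701e-01  9.302e-01]
 [-9.686e-01 -6.920e-02  2.389e-01]
 [-1.000e-04 -9.603e-01 -2.788e-01]]
[-0.47914157  1.75970723 -0.01486356]
44 -1.6 dy -0.0066 dz 0.006
48 -3.2 dy -0.0127 dz 0.0125
52 -4.8 dy -0.0184 dz 0.0193
56 -6.4 dy -0.0235 dz 0.0266
60 -8.0 dy -0.0282 dz 0.0341
64 -9.6 dy -0.0322 dz 0.042
68 -11.2 dy -0.0357 dz 0.0501
72 -12.8 dy -0.0386 dz 0.0585
76 -14.4 dy -0.0409 dz 0.067
80 -16.0 dy -0.0426 dz 0.0757
84 -17.6 dy -0.0436 dz 0.0845
88 -19.2 dy -0.044 dz 0.0933
```

View pics/s3.png

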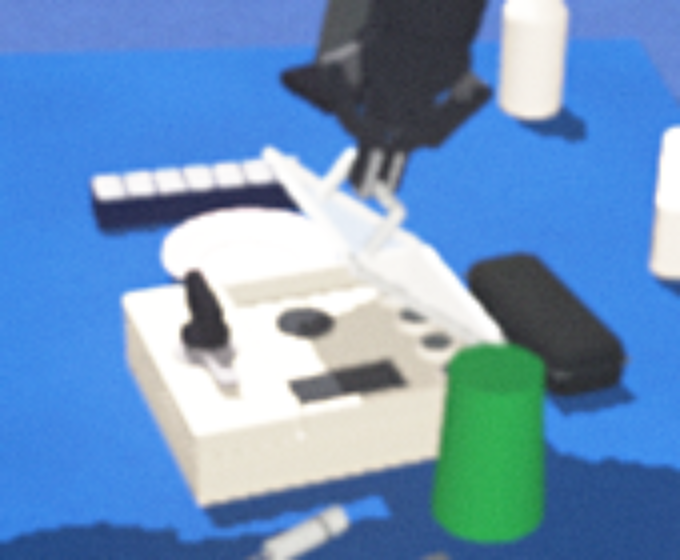

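drive_tool:
  plan: [-0.8,0,0,0,-0.0066,0.0062,0,-1.6,0,0,0,-0.0127,0.0129,0,-2.4,0,0,0,-0.0183,0.0199,0,-3.2,0,0,0,-0.0234,0.0274,0,-4,0,0,0,-0.028,0.0351,0,-4.8,0,0,0,-0.032,0.0432,0,-5.6,0,0,0,-0.0354,0.0515,0,-6.4,0,0,0,-0.0383,0.0601,0,-7.2,0,0,0,-0.0405,0.0688,0,-8,0,0,0,-0.0422,0.0776,0]

```text
time_s: 11.65
tcp_pos: [0.6678, 0.1101, 0.1807]
tool_rot: [-0.431, 0.663, -0.514, 0.334]
ft_force: [-1.8, 0.1, 13.9]
width: 0.0075
```

```bash
python3 - <<'E'
from h import *
st()
f=ctrl.grab_frame('side');save(f,'s4',(100,260,230,400),3.5)
E
```

```text
t 11.65 tcp [0.6678 0.1101 0.1807] F [-1.8  0.1 13.9] w 0.007476255778016472 q [-0.501  0.873  0.555  1.151 -0.327  1.634  0.271]
[[ 2.492e-01 -3.930e-01  8.851e-01]
 [-9.685e-01 -1.016e-01  2.275e-01]
 [ 5.000e-04 -9.139e-01 -4.059e-01]]
```

View pics/s4.png

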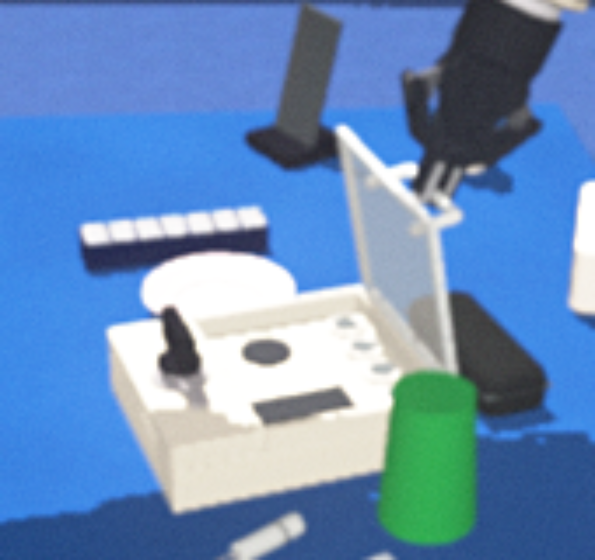

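drive_tool:
  plan: [0,0,0,0,0.001,0.004,0,0,0,0,0,0.002,0.008,0,0,0,0,0,0.002,0.008,0,0,0,0,0,0.002,0.007,0.22,0,0,0,0,0.002,0.007,0.25,0,0,0,0,0.002,0.007,0.25,0,0,0,0,-0.01,0.007,0.25,0,0,0,0,-0.03,0.007,0.25,0,0,0,0,-0.06,0.007,0.25,0,0,0,0,-0.1,0.007,0.25]

```text
time_s: 12.95
tcp_pos: [0.713, 0.1222, 0.2686]
tool_rot: [-0.43, 0.663, -0.514, 0.334]
ft_force: [0.3, 0.1, 0.2]
width: 0.0214
```

```bash
python3 - <<'E'
from h import *
c,s=np.cos(np.radians(14.4)),np.sin(np.radians(14.4));o=np.array([.5650,.0837]);W=lambda x,y:o+np.array([c*x-s*y,s*x+c*y])
st(); print('key',W(-.02,-.045))
rel([*W(.06,-.02),.32],14.4);rel([*W(-.02,-.045),.32],14.4)
f=ctrl.grab_frame('side');save(f,'s5',(100,260,230,400),3.5)
E
```

```text
t 12.95 tcp [0.713  0.1222 0.2686] F [0.3 0.1 0.2] w 0.021380555974370608 q [-0.439  0.917  0.558  0.856 -0.34   1.87   0.236]
[[ 2.493e-01 -3.945e-01  8.844e-01]
 [-9.684e-01 -1.017e-01  2.276e-01]
 [ 2.000e-04 -9.132e-01 -4.074e-01]]
key [0.55681938 0.03513996]
shift(tool) [ 0.0204 -0.0091 -0.1059] rotvec deg [2.404e+01 4.000e-02 2.000e-02]
shift(tool) [ 0.0454  0.0235 -0.1789] rotvec deg [2.404e+01 4.000e-02 2.000e-02]
```

View pics/s5.png

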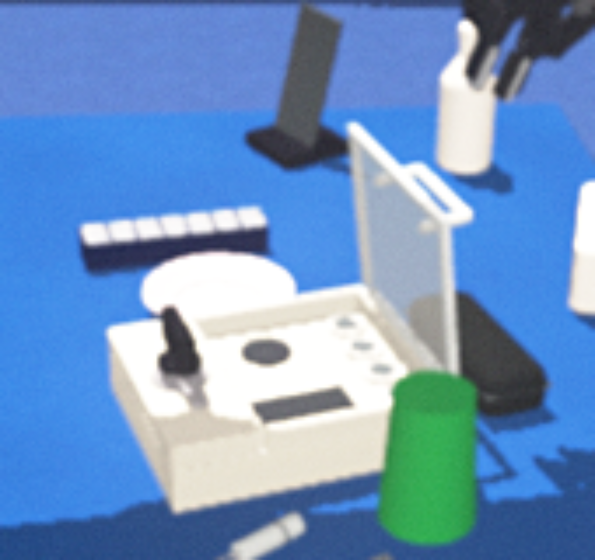

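drive_tool:
  plan: [0,0,0,0,-0.025,-0.011,0.2,0,0,0,0,-0.047,-0.021,0.1,4,0,0,0.008,-0.04,-0.045,0,8,0,0,0.016,-0.029,-0.07,0,12,0,0,0.022,-0.018,-0.095,0,16,0,0,0.029,-0.006,-0.12,0,20,0,0,0.036,0.007,-0.145,0,24,0,0,0.0454,0.0235,-0.1789,0,24,0,0,0.0454,0.0235,-0.1789,0,24,0,0,0.0454,0.0235,-0.1789,0]

```text
time_s: 14.25
tcp_pos: [0.5572, 0.0353, 0.3196]
tool_rot: [0.559, -0.559, 0.433, -0.433]
ft_force: [0.4, 0.3, -0.2]
width: 0.0001
```

```bash
python3 - <<'E'
from h import *
c,s=np.cos(np.radians(14.4)),np.sin(np.radians(14.4));o=np.array([.5650,.0837]);W=lambda x,y:o+np.array([c*x-s*y,s*x+c*y])
st()
f=ctrl.grab_frame('side');P=pts(f);C=f['pixels'].astype(int);z=P[...,2]
L=(P[...,:2]-o)@np.array([[c,-s],[s,c]])
k=(C.max(-1)<100)&(z>.03)&(z<.06)&(abs(L[...,0]+.012)<.06)&(abs(L[...,1]+.045)<.035)
q=L[k];print(k.sum(),q.min(0),q.max(0),q.mean(0),np.median(z[k]))
rel([*W(-.015,-.045),.10],14.4)
# cover angle: points behind, z>.08
hx=L[...,0];m=(abs(L[...,1])<.1)&(z>.09)&(z<.25)&(hx>.04)&(hx<.17)
A=np.degrees(np.arctan2(z[m]-.06,.095-hx[m]));print('cover ang pct',m.sum(),np.percentile(A,[5,25,50,75,95]))
E
```

```text
t 14.25 tcp [0.5572 0.0353 0.3196] F [ 0.4  0.3 -0.2] w 0.0001098595740030541 q [-0.658  0.261  0.659  1.689 -0.168  1.247  0.29 ]
[[ 2.496e-01  1.100e-03  9.684e-01]
 [-9.684e-01  6.000e-04  2.496e-01]
 [-3.000e-04 -1.000e+00  1.200e-03]]Traceback (most recent call last):
  File "<stdin>", line 7, in <module>
    return umr_minimum(a, axis, None, out, keepdims, initial, where)
ValueError: zero-size array to reduction operation minimum which has no identity
```

```bash
python3 - <<'E'
from h import *
c,s=np.cos(np.radians(14.4)),np.sin(np.radians(14.4));o=np.array([.5650,.0837]);W=lambda x,y:o+np.array([c*x-s*y,s*x+c*y])
f=ctrl.grab_frame('side');P=pts(f);C=f['pixels'].astype(int);z=P[...,2]
L=(P[...,:2]-o)@np.array([[c,-s],[s,c]])
print(C[216,305:335:5],P[216,305:335:5].round(3))
k=(C.max(-1)<120)&(abs(z-.045)<.02)&(abs(L[...,0]+.012)<.06)&(abs(L[...,1]+.045)<.035)
q=L[k];print(k.sum())
if len(q): print(q.min(0),q.max(0),q.mean(0),np.median(z[k]))
rel([*W(-.015,-.045),.10],14.4)
hx=L[...,0];m=(abs(L[...,1])<.1)&(z>.09)&(z<.25)&(hx>.04)&(hx<.17)
A=np.degrees(np.arctan2(z[m]-.06,.095-hx[m]));print('cover ang pct',m.sum(),np.percentile(A,[5,25,50,75,95]))
save(f,'s6',(60,260,230,400),3.5)
E
```

```text
[[103 104 111]
 [112 113 119]
 [109 112 117]
 [104 106 114]
 [123 119 118]
 [216 205 190]] [[0.533 0.028 0.045]
 [0.547 0.026 0.045]
 [0.561 0.027 0.044]
 [0.574 0.023 0.046]
 [0.588 0.02  0.047]
 [0.603 0.026 0.042]]
117
[-0.0516583  -0.06685044] [ 0.02069982 -0.0374187 ] [-0.01487316 -0.05299503] 0.04519881491463836
shift(tool) [-0.      0.2188  0.0043] rotvec deg [-0.    0.07  0.03]
cover ang pct 1190 [82.39294225 83.05456248 83.45704375 84.21276366 99.2587291 ]
```

View pics/s6.png

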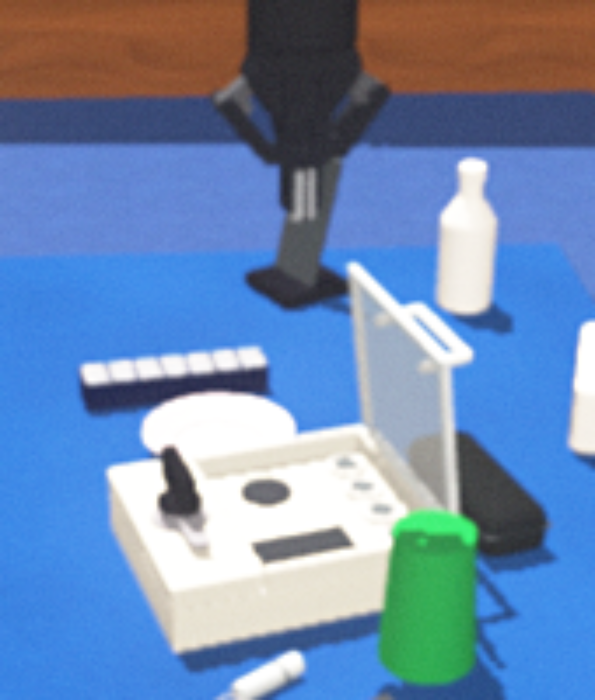

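drive_tool:
  plan: [0,0,0,0.003,0.03,0.001,0,0,0,0,0.003,0.07,0.001,0,0,0,0,0.003,0.11,0.001,0,0,0,0,0.003,0.15,0.001,0,0,0,0,0.003,0.19,0.001,0,0,0,0,0.003,0.22,0.001,0,0,0,0,0.003,0.24,0.001,0,0,0,0,0.003,0.255,0.001,0,0,0,0,0.003,0.262,0.001,0,0,0,0,0.003,0.262,0.001,0]

```text
time_s: 15.6
tcp_pos: [0.5586, 0.0322, 0.0567]
tool_rot: [0.559, -0.559, 0.433, -0.433]
ft_force: [0.4, -0.4, 0.1]
width: 0.0003
```

drive_tool:
  plan: [0,0,0,0,0.002,0,0,0,0,0,0,0.004,0,0,0,0,0,0,0.006,0,0,0,0,0,0,0.007,0,0,0,0,0,0,0.008,0,0,0,0,0,0,0.009,0,0,0,0,0,0,0.009,0,0,0,0,0,0,0.009,0,0,0,0,0,0,0.009,0,0,0,0,0,0,0.009,0,0]

```text
time_s: 16.85
tcp_pos: [0.5584, 0.0322, 0.0476]
tool_rot: [0.559, -0.559, 0.433, -0.433]
ft_force: [0.3, 0.0, 0.2]
width: 0.0001
```

drive_tool:
  plan: [0,0,0,0,0.0005,0,0,0,0,0,0,0.001,0,0,0,0,0,0,0.0015,0,0,0,0,0,0,0.0018,0,0,0,0,0,0,0.0018,0,0,0,0,0,0,0.0018,0,0,0,0,0,0,0.0018,0,0,0,0,0,0,0.0018,0,0,0,0,0,0,0.0018,0,0,0,0,0,0,0.0018,0,0]

```text
time_s: 18.1
tcp_pos: [0.5584, 0.0322, 0.0458]
tool_rot: [-0.559, 0.559, -0.433, 0.433]
ft_force: [-0.3, -0.7, 0.2]
width: -0.0002
```

drive_tool:
  plan: [0,0,0,0,0.0003,0,0,0,0,0,0,0.0006,0,0,0,0,0,0,0.001,0,0,0,0,0,0,0.001,0,0,0,0,0,0,0.001,0,0,0,0,0,0,0.001,0,0,0,0,0,0,0.001,0,0,0,0,0,0,0.001,0,0,0,0,0,0,0.001,0,0,0,0,0,0,0.001,0,0]

```text
time_s: 19.35
tcp_pos: [0.5584, 0.0322, 0.0448]
tool_rot: [-0.559, 0.559, -0.433, 0.433]
ft_force: [-0.6, -0.1, 2.6]
width: -0.0003
```

drive_tool:
  plan: [0,0,0,0,0.0003,0,0,0,0,0,0,0.0006,0,0,0,0,0,0,0.0009,0,0,0,0,0,0,0.0012,0,0,0,0,0,0,0.0012,0,0,0,0,0,0,0.0012,0,0,0,0,0,0,0.0012,0,0,0,0,0,0,0.0012,0,0,0,0,0,0,0.0012,0,0,0,0,0,0,0.0012,0,0]

```text
time_s: 20.6
tcp_pos: [0.5584, 0.0322, 0.0438]
tool_rot: [0.559, -0.559, 0.433, -0.433]
ft_force: [-2.6, 0.5, 7.0]
width: -0.0001
```

Slope is about 4 N per mm; 0.7 mm more brings it to 10 N. Then hold.

drive_tool:
  plan: [0,0,0,0,0.0004,0,0,0,0,0,0,0.0008,0,0,0,0,0,0,0.0008,0,0,0,0,0,0,0.0008,0,0,0,0,0,0,0.0008,0,0,0,0,0,0,0.0008,0,0,0,0,0,0,0.0008,0,0,0,0,0,0,0.0008,0,0,0,0,0,0,0.0008,0,0,0,0,0,0,0.0008,0,0]

```text
time_s: 21.85
tcp_pos: [0.5584, 0.0322, 0.0431]
tool_rot: [0.559, -0.559, 0.433, -0.433]
ft_force: [-3.1, 0.4, 10.2]
width: 0.0
```

drive_tool:
  plan: [0,0,0,0,0,0,0,0,0,0,0,0,0,0,0,0,0,0,0,0,0,0,0,0,0,0,0,0,0,0,0,0,0,0,0,0,0,0,0,0,0,0,0,0,0,0,0,0,0,0,0,0,0,0,0,0,0,0,0,0,0,0,0,0,0,0,0,0,0,0]

```text
time_s: 23.1
tcp_pos: [0.5584, 0.0322, 0.0431]
tool_rot: [0.559, -0.559, 0.433, -0.433]
ft_force: [-3.1, 0.4, 10.1]
width: -0.0
```

Held at about 10 N for well over a second. Now release and rise.

drive_tool:
  plan: [0,0,0,0,-0.004,0,0,0,0,0,0,-0.015,0,0,0,0,0,0,-0.04,0,0,0,0,0,0,-0.07,0,0,0,0,0,0,-0.1,-0.01,0,0,0,0,0,-0.14,-0.03,0,0,0,0,0,-0.18,-0.05,0,0,0,0,0,-0.2,-0.06,0,0,0,0,0,-0.2,-0.06,0,0,0,0,0,-0.2,-0.06,0]

```text
time_s: 24.35
tcp_pos: [0.5002, 0.0175, 0.2424]
tool_rot: [-0.559, 0.559, -0.433, 0.433]
ft_force: [0.4, -0.1, 0.0]
width: -0.0002
```

```bash
python3 - <<'E'
from h import *
st()
a=ctrl.grab_frame('side');b=ctrl.grab_frame('top')
cv2.imwrite('pics/fin.png',np.vstack([cv2.resize(x[...,::-1][r[0]:r[1],r[2]:r[3]],(600,290)) for x,r in((a['pixels'],(120,280,200,400)),(b['pixels'],(140,280,160,460)))]))
E
```

```text
t 24.35 tcp [0.5002 0.0175 0.2424] F [ 0.4 -0.1  0. ] w -0.00020896368346558087 q [-0.687  0.214  0.678  1.923 -0.154  1.056  0.308]
[[ 2.495e-01 -4.000e-04  9.684e-01]
 [-9.684e-01 -1.000e-04  2.495e-01]
 [-0.000e+00 -1.000e+00 -4.000e-04]]
```

View pics/fin.png

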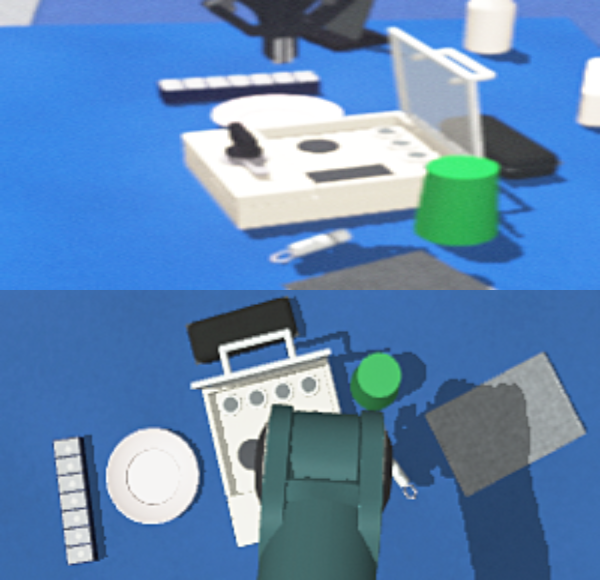

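The final picture shows the cover standing open (upper panel, about (440,90)), the latch turned (245,145), the bystanders in place and the arm clear.

```bash
python3 -c "
from cell import ctrl
print(ctrl.sign_off())"
```

```text
the job is handed in; nothing more can be done
None
```

The dose is confirmed and the job is handed in at about 24 s of the 64 s allowed; `sign_off` gave no verdict.

- **Latch:** I gripped the wing bar and turned it about 88° clockwise. From the gripper's angle, that puts the latch at about 1.56 rad. The last side picture still shows it turned.
- **Cover:** I lifted it by the handle and let go. It stands by itself at about 83° (1.45 rad), measured from the camera depth.
- **Long key:** I felt contact just below 46 mm, then held it at a steady 10.1 to 10.2 N for over 1.2 s. The highest reading was 10.2 N, though forces were only read at the end of each move. The tool then lifted off.
- **Everything else:** I never went near the round key. The last pictures show the bystanders where they started, by eye only. The arm is clear of everything and its force reading is about zero.

My estimate of the key's sideways position was off by up to about 8 mm from one camera angle, where the key was partly hidden. I pressed near the middle. The key gave at about 4 to 5 N per mm, which matches the long key.

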